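# Turn the milled block in the wedge-locked fixture

## Robot

A 6-joint arm with a two-finger parallel gripper is mounted at the origin on a cart in front of the work surface, level with it; the furniture and walls round the work are solid. World frame = base frame: x ahead of the robot, y to its left, z up, the work surface at z = 0. Lengths are in m, angles in rad, forces in N, time in s.
With the tool pointing down it reaches from about 0.3 to 0.875 m from the base axis. Payload 6.4 kg.
Tool frame: the origin (TCP) lies where the fingers leave the gripper's body, on its centre line; the fingertips stand 73 mm ahead of it and the grasp point (between the pads) lies 54 mm ahead of it; z points along the fingers, y is the line along which they close (so a half turn about z gives the same grasp; the last joint's range is limited). The gripper opens to 85 mm and grips with 20 to 120 N. Pads are 22 mm wide; open, the fingers measure 114 mm over their backs; the gripper's body (76 mm by 85 mm) begins 54 mm behind the grasp point. The pads swing forward as they close: fully open they stand 13 mm farther back than shut.
Start: joints at [-1.5, 0.181, 1.607, -0, 1.354, -0.206], TCP at [0.157, -0.553, 0.304] pointing down, gripper open.
Joint ranges: [-2.99, 2.99], [-0.89, 2.07], [0.3, 2.58], [-1.14, 4.28], [0, 2.63], [-3.12, 3.12]. Speed limits (rad/s): [2.57, 2.57, 3.01, 3.14, 3.14, 3.14].

## Interface

Orientations are given as a unit quaternion [w, x, y, z].
In Python, from bench import ctrl gives the robot as it stands.
- The arm moves only by the tool carry_out, never from a script. Its argument "steps" is one flat list of numbers, 7 for each row, row after row: the shift along the tool's x, y, z in m, then the turn, a rotation vector about the tool's x, y, z in rad, then the opening, from 0 (shut) to 1 (fully open). In form: [dx, dy, dz, wx, wy, wz, claw, dx, dy, dz, wx, wy, wz, claw, ...]. A call has 1 to 20 rows; each row is the pose to reach, as a shift and turn from the pose commanded when the call began, along the tool's axes at that moment; what a row does not reach only later rows make up. A row lasts 1/10 s, in which the tool goes at most 50 mm and 8.59 degrees, less where a joint would pass 70% of its speed; a pose out of reach is approached as far as the arm can. A call with a gripper value outside its range is refused whole. The fingers move at their own pace and stop on an object; the grip force is fixed at half the most. Time passes only in rows, so rows that repeat a pose let the fingers close. It gives the time, the measured TCP pose, the force, the opening and the grip force at its end, in the units of the state.
- ctrl.get_obs(): the state, without advancing time (a new reading comes with each control period).
- ctrl.camera(name): name is "side" or "top"; returns the picture (420x560x3 uint8, red, green, blue); there is no depth.
- ctrl.camera_params(name): a dict with "vertical_fov" (degrees; the focal length in pixels is half the picture's height over the tangent of half this angle, whatever the lens; pixels are square), "cx", "cy" (the principal point, pixels), "k1" (the pictures are not rectified: a ray, as slopes to the right and down, at radius r is drawn at 1 + k1 r^2 times it, then the intrinsics apply), "cam_to_world" (4x4, takes a point from camera to world coordinates). Camera axes: x right, y down, z forward; pixel columns grow to the right and rows downward; lengths in m; the calibration is good to about 2 mm. A picture is of the moment at which its call begins. camera_params takes no time and is no camera call.
- ctrl.hand_in(): hands the job in; it is judged then, once.
The state is a dict: "time_s": time; "q": joint angles; "dq": joint speeds; "joint_efforts": joint torques, N m; "eef_pos": TCP position; "eef_rot": TCP orientation; "wrist_force": force on the tool from outside, world axes, zero at the start; "torque": the same for the moment, N m; "opening": opening from 0.0 (shut) to 1.0 (fully open); "grasp_force": force on a finger pad.
Only numpy, scipy, OpenCV 4.12 (cv2) and the standard library are available. Lean on these libraries where they do the work, as an engineer would, in place of code of your own. Each camera call takes 0.05 s, during which the arm holds its last target. There are 200 camera calls.

## Task

Slide the fixture's loose jaw open, lift the aluminium block out and turn it onto its side so that its grooved face is on top, and set it back flat, square and centred between the jaws, against the fixed jaw. Then push the tapered key along behind the sliding jaw until the block is clamped tight and stays so when you let go. Leave the multimeter, the parts dish and the spanner where they are.

Things in the scene. Friction and masses are not known exactly. Their poses are not given: they have to be found in the camera images.
- fixture: Steel clamping fixture fixed to the bench; origin on the bench top. Base plate 200 (x) x 190 (y -75..115) mm, 12 thick: its top at z = 12 is the fixture's floor. Fixed jaw: x -25..25, y -61..-35, 22 high over the floor, clamping face at y = -35 looking to +y. Fence (straight bar behind the key): x -45..70, inner face y = 85.8, 22 high over the floor.
- sliding_jaw: Steel jaw, 50 wide (x), 22 high; slides on the floor along the fixture's y and stays where left (about 3 N to slide). Origin: lower middle of its clamping face, which looks to -y at the fixed jaw; axes as the fixture's. Origin at fixture y = 5 to 35, that is 40 to 70 mm between the jaws; +y opens. Its back (y = 34 at the middle) is inclined 1:6 to match the key.
- jaw_lug (a point): Centre of the grip lug on top of the sliding jaw: a steel block 14 (x) x 16 (y) mm, standing 16 mm above the jaw's top (22 to 38 mm above the floor; this point at 30). Axes as the fixture's.
- key: Loose steel tapered key lying on the floor between fence and sliding jaw, along x; 130 long, 20 high, 12 thick (y) at its +x end, growing 1:6 to 33 at its -x end. Origin: middle of the lower edge of its straight back, which faces the fence. Starts drawn back to -x so that the jaw has its full travel; pushing it to +x wedges the jaw towards the block.
- key_end (a point): Middle of the key's thick (-x) end face, half way up; push here towards the key's +x. A push of about 15 to 20 N makes it tight; the key is slippery but self-locking and stays tight when let go. With the block turned, this happens with this point near the fixture's x = -65.
- block: Milled aluminium block 58 (x) x 64 (y) x 46 (z) mm, 0.24 to 0.42 kg, origin at its centre. Groove along x, 16 wide, 7 deep, across its +z face; two ports in its -y face. At the start loose between the jaws, ports up, groove towards the sliding jaw (z along the fixture's +y). Wanted: z up (a quarter turn about its x). It overhangs the jaws by about 4 mm at both x sides, where fingers fit.
- multimeter: Yellow and black hand multimeter lying on the bench, 130 x 68 x 41 mm; bystander. Origin under its centre.
- parts_dish: Round pressed-steel parts dish heaped with old nuts and screws, 112 across, 33 high; bystander. Origin under its centre.
- spanner_17: Combination spanner lying on the bench, 212 long; bystander. Origin under its centre.
There are look-alikes about, which are no part of the job. What is meant by the block is not green or red, and is the larger of those in its own colour.

How it is judged:
By the outcome, as a careful person would: the job done as asked, in the order asked, and still so for the second after the job is handed in, with the robot touching nothing.
It also fails if it takes over 61 s, if anything falls off the work surface, if the arm or the gripper's body presses on something with over 40 N, if the wrist force passes 120 N, or if a joint passes its speed limit or range.

## Working session

There is one attempt and no reset: what is moved stays moved. The work goes in short steps, Python scripts to look and compute and a tool call to move; the robot and the scene stay as the last step left them, time stands still between calls to the robot, and variables do not carry over. Pictures are saved under pics/ and viewed, at most 10 in all, crops included, and the job is handed in when it is done.

Besides the shell and the picture viewer there is one more tool, called after "Request:" by a JSON object that holds its "fn" and its "kwargs", one argument or row to a line. carry_out: Moves the arm, as the interface text tells. Its arguments: {"type":"object","properties":{"steps":{"type":"array"}},"required":["steps"]}

```bash
mkdir -p pics; cat > h.py <<'E'
import numpy as np, cv2
from bench import ctrl
def cam(n):
    p=ctrl.camera_params(n); f=210/np.tan(np.radians(p['vertical_fov'])/2)
    return p,f,np.array(p['cam_to_world'])
def ray(n,u,v):
    p,f,T=cam(n); d=np.array([(u-p['cx'])/f,(v-p['cy'])/f]); s=d.copy()
    for _ in range(30): s=d/(1+p['k1']*(s@s))
    return T[:3,3],T[:3,:3]@np.array([s[0],s[1],1.])
def onz(n,u,v,z):
    o,d=ray(n,u,v); return o+d*(z-o[2])/d[2]
def proj(n,P):
    p,f,T=cam(n); c=T[:3,:3].T@(np.array(P)-T[:3,3]); s=c[:2]/c[2]
    s=s*(1+p['k1']*(s@s)); return s*f+[p['cx'],p['cy']]
def tri(a,b):
    (o1,d1),(o2,d2)=ray(*a),ray(*b)
    A=np.stack([d1,-d2],1); t=np.linalg.lstsq(A,o2-o1,rcond=None)[0]
    p,q=o1+t[0]*d1,o2+t[1]*d2; return (p+q)/2,np.linalg.norm(p-q)
def snap(n,name):
    im=ctrl.camera(n)[:,:,::-1].copy(); cv2.imwrite('pics/'+name+'.png',im); return im
E
python3 - <<'E'
from h import *
for n in('side','top'):
    snap(n,n+'0'); p,f,T=cam(n); print(n,f,p['k1'],T.round(3).tolist())
o=ctrl.get_obs(); print(o)
E
```

```text
side 450.54410511364324 -0.1476923666845887 [[-0.861, -0.244, 0.446, 0.058], [-0.508, 0.414, -0.755, 0.908], [-0.0, -0.877, -0.481, 0.614], [0.0, 0.0, 0.0, 1.0]]
top 391.3395242096838 -0.10793215490250035 [[-0.001, -0.997, 0.081, 0.482], [-1.0, 0.001, -0.004, 0.051], [0.004, -0.081, -0.997, 1.084], [0.0, 0.0, 0.0, 1.0]]
{'time_s': 0.1, 'q': array([-1.50030831e+00,  1.81478267e-01,  1.60791220e+00,  9.00976288e-06,
        1.35379246e+00, -2.06316739e-01]), 'dq': array([ 0.00135429, -0.00093726, -0.00202362,  0.00059386,  0.00114912,
        0.00081612]), 'joint_efforts': array([ 9.46581313e-04, -4.45878983e+01, -3.52237451e+01, -9.14387192e-05,
        4.15385075e-03, -2.09667569e-06]), 'eef_pos': array([ 0.15712009, -0.5527182 ,  0.30306565]), 'eef_rot': array([-7.93004733e-04,  9.90437491e-01,  1.37959937e-01,  5.83479846e-05]), 'wrist_force': array([-0.06638177, -0.08380104, -0.37026436]), 'torque': array([ 0.00555153, -0.00672031,  0.0342066 ]), 'grasp_force': 0.0, 'opening': 1.001308685904223}
```

View pics/top0.png

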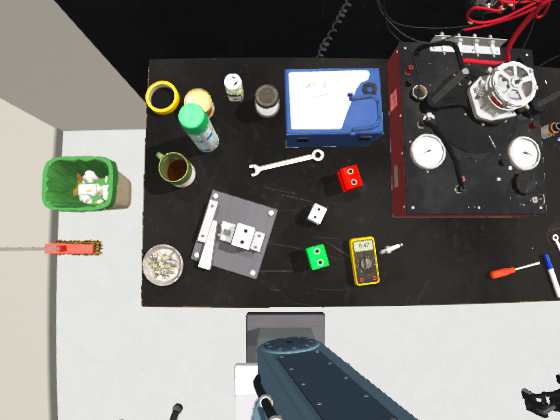

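View pics/side0.png

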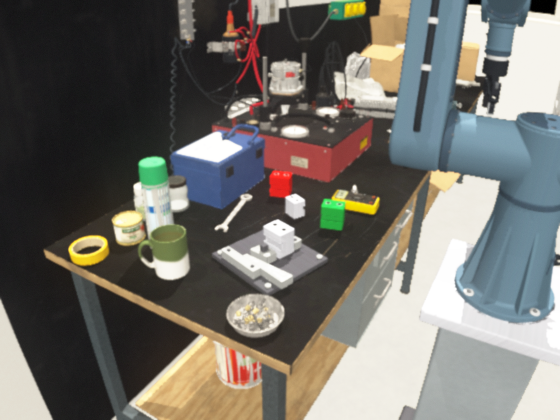

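The top view shows the fixture near (235,235) with the fence and key to its left. The block is near (243,236) and the robot is at the bottom. The side view has the fixture near (270,255). I'll enlarge both.

```bash
python3 - <<'E'
import cv2,numpy as np
t=cv2.imread('pics/top0.png')[185:285,185:285]; s=cv2.imread('pics/side0.png')[212:292,205:335]
t=cv2.resize(t,(500,500),interpolation=cv2.INTER_CUBIC)
cv2.imwrite('pics/ct.png',t); cv2.imwrite('pics/cs.png',cv2.resize(s,(780,480),interpolation=cv2.INTER_CUBIC))
E
```

```text
(no output)
```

View pics/ct.png

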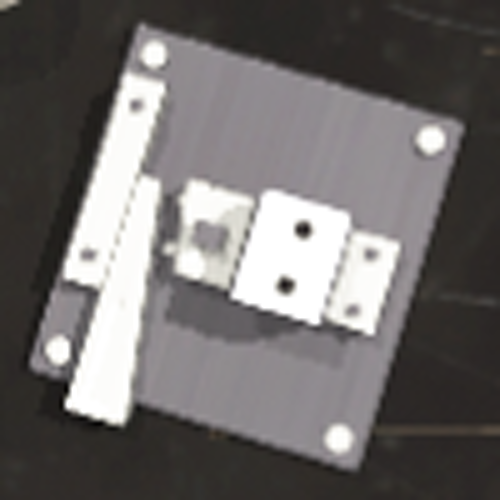

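View pics/cs.png

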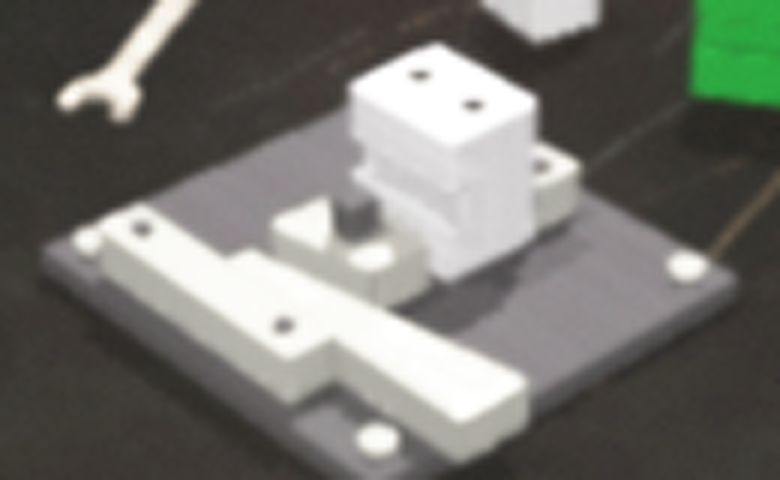

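The crops show the plate corners at about (135,22), (463,125), (357,468) and (30,368) in ct.png. The block top, with ports up, has corners at (265,190), (350,212), (322,325) and (232,300). The lug is at about (210,235) and the thick end of the key is at about (98,415). Fixture yaw is therefore about -17°. Next I'll measure sub-pixel edges on the plate and block.

```bash
cat >> h.py <<'E'
def edges(g,C,segs,reach=2.5):
    """sub-pixel lines near polygon sides C[i]->C[i+1], sampled over fractions; returns refined corners"""
    L=[]; g=g.astype(np.float32)
    for i in range(len(C)):
        a,b=C[i],C[(i+1)%len(C)]; t=(b-a)/np.linalg.norm(b-a); n=np.array([-t[1],t[0]]); P=[]
        for f in np.linspace(*segs[i],40):
            s=np.arange(-reach,reach+.01,.25); q=(a+f*(b-a)+s[:,None]*n).astype(np.float32)
            v=cv2.remap(g,q[None,:,0],q[None,:,1],cv2.INTER_LINEAR)[0]; d=np.abs(np.diff(v))
            if d.max()<3: continue
            k=d.argmax(); w=slice(max(0,k-2),k+3); P.append(a+f*(b-a)+n*((s[:-1]+.125)[w]@d[w]/d[w].sum()))
        vx,vy,x,y=cv2.fitLine(np.float32(P),cv2.DIST_HUBER,0,.01,.01).ravel(); L.append(np.cross([x,y,1],[x+vx,y+vy,1]))
    R=[np.cross(L[i-1],L[i]) for i in range(len(C))]
    return np.array([r[:2]/r[2] for r in R])
def rigid(A,B):
    """A local 2d -> B world 2d: yaw, t, residuals"""
    a,b=A-A.mean(0),B-B.mean(0); y=np.arctan2((a[:,0]*b[:,1]-a[:,1]*b[:,0]).sum(),(a*b).sum())
    R=np.array([[np.cos(y),-np.sin(y)],[np.sin(y),np.cos(y)]]); t=B.mean(0)-R@A.mean(0)
    return y,t,np.linalg.norm(A@R.T+t-B,axis=1)
E
python3 - <<'E'
from h import *
im=cv2.imread('pics/top0.png'); g=cv2.cvtColor(im,cv2.COLOR_BGR2GRAY)
c=lambda L:np.array(L,float)/5+185-.4
C=edges(g,c([(135,22),(463,125),(357,468),(30,368)]),[(.15,.95),(.05,.95),(.05,.6),(.35,.8)])
W=np.array([onz('top',*p,.012)[:2] for p in C]); 
A=np.array([(100,115),(100,-75),(-100,-75),(-100,115)])/1e3
y,t,r=rigid(A,W); print('corners px',C.round(1).tolist(),'yaw',np.degrees(y),'t',t,'res',r, 'sides',np.linalg.norm(W-np.roll(W,-1,0),axis=1))
R=np.array([[np.cos(y),-np.sin(y)],[np.sin(y),np.cos(y)]])
loc=lambda p:(R.T@(p[:2]-t)*1e3).round(1)
B=edges(g,c([(265,190),(350,212),(322,325),(232,300)]),[(.15,.85)]*4,2)
WB=np.array([onz('top',*p,.076)[:2] for p in B])
print('block',[loc(p) for p in WB],'c',loc(WB.mean(0)),np.linalg.norm(WB-np.roll(WB,-1,0),axis=1))
for nm,p,z in[('lug',(210,235),.05),('keyA',(66,408),.032),('keyB',(122,424),.032),('keytip',(150,178),.032),('jawc',(187,180),.034),('jawb',(175,270),.034),('fixA',(400,240),.034),('fixB',(375,335),.034),('fence0',(165,85),.034),('scr',(153,54),.012),('scr',(430,140),.012),('scr',(340,438),.012),('scr',(58,350),.012)]:
    print(nm,loc(onz('top',*c(p),z)))
# side check: plate corners triangulated
s=lambda u,v:(u/6+205-.4,v/6+212-.4)
for nm,a,b in[('blk port-near corner',(265,190),(350,88)),('blk',(350,212),(432,43)),('blk',(322,325),(537,103)),('blk',(232,300),(460,148)),('plate',(357,468),(735,278)),('plate',(135,22),(42,250))]:
    P,e=tri(('top',*c(a)),('side',*s(*b))); print(nm,loc(P),P.round(4),e.round(4))
E
```

```text
corners px [[212.5, 189.3], [277.4, 209.5], [256.1, 279.0], [190.8, 258.6]] yaw -17.089701427611683 t [0.50375759 0.14002793] res [0.00066627 0.00151658 0.0011569  0.0016008 ] sides [0.18819908 0.19853912 0.1873931  0.19972221]
block [array([32.8, 14. ]), array([ 31.9, -33.1]), array([-27.2, -33. ]), array([-28.1,  14.4])] c [ 2.4 -9.4] [0.04706826 0.05910996 0.04734232 0.06084097]
lug [ 0.2 36.9]
keyA [-111.3   85.4]
keyB [-110.4   54. ]
keytip [19.8 79.4]
jawc [24.7 59.6]
jawb [-23.3  51.2]
fixA [ 27.5 -59.5]
fixB [-25.  -61.6]
fence0 [70.2 86.6]
scr [ 86. 102.]
scr [ 85.2 -58.4]
scr [-84.6 -59.3]
scr [-84.7 102.5]
blk port-near corner [30.8 13.5] [0.5372 0.1439 0.0748] 0.0001
blk [ 32.8 -31.8] [0.5258 0.0999 0.0764] 0.0001
blk [-26.  -34.3] [0.4688 0.1149 0.0737] 0.0026
blk [-28.9  12.3] [0.4797 0.1603 0.0745] 0.0019
plate [-97.4 -72.7] [0.3892 0.0992 0.0103] 0.0005
plate [ 99.8 116.7] [0.6334 0.2223 0.0112] 0.0011
```

```bash
cat >> h.py <<'E'
from scipy.spatial.transform import Rotation as Ro
YAW=np.radians(-17.09); FT=np.array([.5038,.1400,0])
RF=Ro.from_euler('z',YAW)
def goal(p,th=0,key=False,fwd=0,show=True):
    """fixture point p (mm) at distance fwd (mm) ahead of TCP, tilt th deg about fixture x -> row numbers"""
    M=np.array([[0,1,0],[1,0,0],[0,0,-1.]]).T
    if key: M=np.array([[-1,0,0],[0,1,0],[0,0,-1.]]).T
    R=RF*Ro.from_euler('x',th,degrees=True)*Ro.from_matrix(M)
    P=FT+RF.apply(np.array(p)/1e3)-R.as_matrix()[:,2]*fwd/1e3
    o=ctrl.get_obs(); q=np.roll(o['eef_rot'],-1); R0=Ro.from_quat(q)
    r=np.r_[R0.inv().apply(P-o['eef_pos']),(R0.inv()*R).as_rotvec()]; print('goal',P.round(4),'row',r.round(4).tolist())
def st():
    o=ctrl.get_obs(); R=Ro.from_quat(np.roll(o['eef_rot'],-1)); z=R.as_matrix()[:,2]
    f=lambda d:(RF.inv().apply(o['eef_pos']+z*d-FT)*1e3).round(1)
    print('t',round(o['time_s'],2),'tcp',f(0),'grasp',f(.054),'F(fix)',RF.inv().apply(o['wrist_force']).round(1),'open',round(o['opening'],3),'g',round(o['grasp_force'],1),'q',o['q'].round(2))
E
python3 -c "
from h import *
goal([0,39,200]);goal([0,39,114])"
```

```text
goal [0.5153 0.1773 0.2   ] row [0.544, -0.6042, 0.1042, -0.0013, -0.0011, -0.9957]
goal [0.5153 0.1773 0.114 ] row [0.5439, -0.604, 0.1902, -0.0013, -0.0011, -0.9957]
```

Request:
{"fn": "carry_out", "kwargs": {
  "steps": [0.544,-0.604,0,0,0,-0.9957,1,0.544,-0.604,0,0,0,-0.9957,1,0.544,-0.604,0,0,0,-0.9957,1,0.544,-0.604,0,0,0,-0.9957,1,0.544,-0.604,0,0,0,-0.9957,1,0.544,-0.604,0,0,0,-0.9957,1,0.544,-0.604,0,0,0,-0.9957,1,0.544,-0.604,0,0,0,-0.9957,1,0.544,-0.604,0,0,0,-0.9957,1,0.544,-0.604,0,0,0,-0.9957,1,0.544,-0.604,0,0,0,-0.9957,1,0.544,-0.604,0,0,0,-0.9957,1,0.544,-0.604,0,0,0,-0.9957,1,0.544,-0.604,0,0,0,-0.9957,1,0.544,-0.604,0,0,0,-0.9957,1,0.544,-0.604,0,0,0,-0.9957,1,0.544,-0.604,0,0,0,-0.9957,1,0.544,-0.604,0.05,0,0,-0.9957,1,0.544,-0.604,0.104,0,0,-0.9957,1,0.544,-0.604,0.104,0,0,-0.9957,1]
}}

```text
time_s: 2.1
eef_pos: [0.5107, 0.1758, 0.1931]
eef_rot: [-0.003, 0.804, 0.594, -0.006]
wrist_force: [-1.3, 0.3, -0.6]
opening: 1.003
grasp_force: 0.0
```

```bash
python3 -c "
from h import *
st();goal([0,39,114])"
```

```text
t 2.1 tcp [ -4.   36.2 193.1] grasp [ -4.6  35.9 139.1] F(fix) [-1.4 -0.1 -0.6] open 1.003 g 0.0 q [ 0.11  0.24  1.78 -0.    1.14  0.41]
goal [0.5153 0.1773 0.114 ] row [0.0032, 0.0049, 0.079, -0.0124, 0.0057, 0.0001]
```

Request:
{"fn": "carry_out", "kwargs": {
  "steps": [0,0,0,0,0,0,1,0,0,0.04,0,0,0,1,0,0,0.07,0,0,0,1,0,0,0.086,0,0,0,1,0,0,0.086,0,0,0,0.6,0,0,0.086,0,0,0,0.4,0,0,0.086,0,0,0,0.4,0,0,0.086,0,0,0,0.4,0,0,0.086,0,0,0,0.4]
}}

```text
time_s: 3.0
eef_pos: [0.5161, 0.1766, 0.1152]
eef_rot: [0.001, 0.804, 0.594, 0.001]
wrist_force: [0.0, -0.1, 0.6]
opening: 0.401
grasp_force: 0.0
```

```bash
python3 - <<'E'
from h import *
st();goal([0,39,114])
im=snap('side','s1')[180:290,190:340]; cv2.imwrite('pics/s1c.png',cv2.resize(im,(750,550),interpolation=cv2.INTER_CUBIC))
E
```

```text
t 3.0 tcp [  1.   38.6 115.2] grasp [ 1.1 38.7 61.2] F(fix) [ 0.1 -0.   0.6] open 0.401 g 0.0 q [0.11 0.36 1.81 0.   0.97 0.41]
goal [0.5153 0.1773 0.114 ] row [0.0004, -0.001, 0.0012, 0.0019, -0.0008, 0.0]
```

View pics/s1c.png

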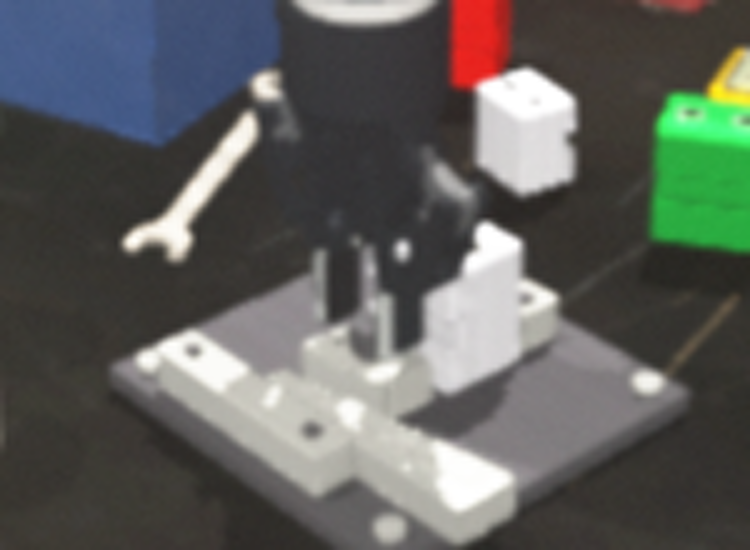

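The picture shows the fingers (385,320) straddling the lug with the tips just above the jaw top, clear of the block. Closing and drawing the jaw back.

Request:
{"fn": "carry_out", "kwargs": {
  "steps": [0,0,0,0,0,0,0.2,0,0,0,0,0,0,0.1,0,0,0,0,0,0,0,0,0,0,0,0,0,0,0,0,0,0,0,0,0,0.003,0,0,0,0,0,0,0.006,0,0,0,0,0,0,0.009,0,0,0,0,0,0,0.012,0,0,0,0,0,0,0.012,0,0,0,0,0,0]
}}

```text
time_s: 4.05
eef_pos: [0.5192, 0.188, 0.1143]
eef_rot: [0.0, 0.804, 0.594, 0.0]
wrist_force: [-1.1, 0.1, 5.6]
opening: 0.14
grasp_force: 59.3
```

```bash
python3 -c "
from h import *
st()"
```

```text
t 4.05 tcp [  0.6  50.4 114.3] grasp [ 0.6 50.4 60.3] F(fix) [-1.  -0.3  5.6] open 0.14 g 59.3 q [ 0.13  0.38  1.79 -0.    0.97  0.43]
```

Request:
{"fn": "carry_out", "kwargs": {
  "steps": [0.0015,0,0,0,0,0,0,0.003,0,0,0,0,0,0,0.003,0,0,0,0,0,0]
}}

```text
time_s: 4.35
eef_pos: [0.52, 0.1907, 0.1143]
eef_rot: [0.0, 0.804, 0.594, -0.0]
wrist_force: [-1.6, -2.2, 6.1]
opening: 0.139
grasp_force: 59.3
```

```bash
python3 -c "
from h import *
st()"
```

```text
t 4.35 tcp [  0.6  53.2 114.3] grasp [ 0.6 53.2 60.3] F(fix) [-0.9 -2.6  6.1] open 0.139 g 59.3 q [ 0.14  0.38  1.78 -0.    0.97  0.44]
```

Request:
{"fn": "carry_out", "kwargs": {
  "steps": [0,0,0,0,0,0,0.4,0,0,0,0,0,0,0.6,0,0,0,0,0,0,0.6,0,0,-0.03,0,0,0,0.8,0,0,-0.07,0,0,0,1,0,0,-0.106,0,0,0,1,0,0,-0.106,0,0,0,1,0,0,-0.106,0,0,0,1]
}}

```text
time_s: 5.15
eef_pos: [0.5202, 0.191, 0.2207]
eef_rot: [0.0, 0.804, 0.594, 0.001]
wrist_force: [-0.4, 0.1, -1.4]
opening: 0.999
grasp_force: 0.0
```

```bash
python3 -c "
from h import *
st();goal([2,-4.5,49],-40,fwd=142);goal([2,-4.5,49],-40,fwd=52)"
```

```text
t 5.15 tcp [  0.6  53.6 220.7] grasp [  0.7  53.6 166.7] F(fix) [-0.4  0.  -1.4] open 0.999 g 0.0 q [0.14 0.22 1.74 0.   1.18 0.44]
goal [0.5312 0.2224 0.1578] row [0.0331, 0.0012, 0.0629, 0.0018, -0.6991, -0.0006]
goal [0.5142 0.1671 0.0888] row [-0.0248, 0.0011, 0.1318, 0.0018, -0.6991, -0.0006]
```

Request:
{"fn": "carry_out", "kwargs": {
  "steps": [0.033,0.001,0,0,-0.14,0,1,0.033,0.001,0,0,-0.28,0,1,0.033,0.001,0.01,0,-0.42,0,1,0.033,0.001,0.03,0,-0.56,0,1,0.033,0.001,0.05,0,-0.699,0,1,0.033,0.001,0.063,0,-0.699,0,1,0.033,0.001,0.063,0,-0.699,0,1,0.033,0.001,0.063,0,-0.699,0,1,0.033,0.001,0.063,0,-0.699,0,1]
}}

```text
time_s: 6.05
eef_pos: [0.5313, 0.2218, 0.1589]
eef_rot: [0.203, 0.757, 0.558, -0.274]
wrist_force: [0.2, 0.7, 0.5]
opening: 1.0
grasp_force: 0.0
```

```bash
python3 - <<'E'
from h import *
st();goal([2,-4.5,49],-40,fwd=142);goal([2,-4.5,49],-40,fwd=52)
a=snap('top','t2')[150:290,170:310]; b=snap('side','s2')[150:290,190:340]
cv2.imwrite('pics/c2.png',np.hstack([cv2.resize(a,(380,380),interpolation=cv2.INTER_CUBIC),cv2.resize(b,(407,380),interpolation=cv2.INTER_CUBIC)]))
E
```

```text
t 6.05 tcp [  2.3  86.2 158.9] grasp [  2.4  51.6 117.5] F(fix) [0.  0.7 0.5] open 1.0 g 0.0 q [ 0.4   0.64  1.42 -0.51  1.58  0.83]
goal [0.5312 0.2224 0.1578] row [0.0011, -0.0003, 0.0005, 0.0013, -0.0025, -0.0024]
goal [0.5142 0.1671 0.0888] row [0.0009, -0.0004, 0.0905, 0.0013, -0.0025, -0.0024]
```

View pics/c2.png

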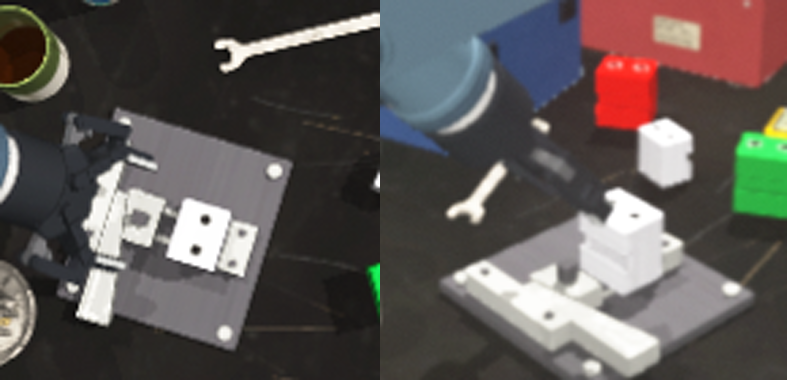

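The left view shows the open gripper tilted over the key side, in line with the block at (200,235). The jaw is drawn back and there is a visible gap to the block. The right view shows the fingers clear. Advancing.

Request:
{"fn": "carry_out", "kwargs": {
  "steps": [0,0,0.03,0,0,0,1,0,0,0.06,0,0,0,1,0,0,0.08,0,0,0,1,0,0,0.09,0,0,0,1,0,0,0.09,0,0,0,1,0,0,0.09,0,0,0,1]
}}

```text
time_s: 6.75
eef_pos: [0.5143, 0.1672, 0.0892]
eef_rot: [0.204, 0.756, 0.558, -0.274]
wrist_force: [0.1, -0.2, -0.2]
opening: 1.002
grasp_force: 0.0
```

```bash
python3 -c "
from h import *
st()"
```

```text
t 6.75 tcp [ 2.1 29.1 89.2] grasp [ 2.2 -5.6 47.9] F(fix) [ 0.1 -0.1 -0.2] open 1.002 g 0.0 q [ 0.33  0.68  1.54 -0.55  1.41  0.86]
```

Close, then lift straight up a little. World up in the tool frame is (0.643, 0, -0.766), up to a sign on x: tool x = (y cosθ, z sinθ), so its z component is sin(-40°) = -0.643, which makes up = (-0.643, 0, -0.766).

Request:
{"fn": "carry_out", "kwargs": {
  "steps": [0,0,0,0,0,0,0.5,0,0,0,0,0,0,0.5,0,0,0,0,0,0,0.5,0,0,0,0,0,0,0.5,0,0,0,0,0,0,0.5]
}}

```text
time_s: 7.25
eef_pos: [0.5144, 0.1676, 0.0891]
eef_rot: [0.204, 0.756, 0.558, -0.274]
wrist_force: [1.6, 3.7, 5.8]
opening: 0.675
grasp_force: 64.6
```

```bash
python3 -c "
from h import *
st()"
```

```text
t 7.25 tcp [ 2.  29.5 89.1] grasp [ 2.1 -5.2 47.7] F(fix) [0.4 4.  5.8] open 0.675 g 64.6 q [ 0.33  0.68  1.54 -0.55  1.41  0.86]
```

Request:
{"fn": "carry_out", "kwargs": {
  "steps": [-0.006,0,-0.008,0,0,0,0.3,-0.013,0,-0.015,0,0,0,0.3,-0.032,0,-0.038,0,0,0,0.3,-0.051,0,-0.061,0,0,0,0.3,-0.077,0,-0.092,0,0,0,0.3,-0.09,0,-0.107,0,0,0,0.3,-0.09,0,-0.107,0,0,0,0.3,-0.09,0,-0.107,0,0,0,0.3]
}}

```text
time_s: 8.05
eef_pos: [0.513, 0.1666, 0.2269]
eef_rot: [0.203, 0.756, 0.558, -0.276]
wrist_force: [0.2, -0.8, -3.8]
opening: 0.674
grasp_force: 64.6
```

```bash
python3 - <<'E'
from h import *
st()
for z in(150,):
    goal([0,-4,z],50,fwd=52)
snap('top','t3')
E
```

```text
t 8.05 tcp [  0.9  28.2 226.9] grasp [  0.9  -6.6 185.5] F(fix) [ 0.5 -0.7 -3.8] open 0.674 g 64.6 q [ 0.33  0.47  1.52 -0.55  1.6   0.74]
goal [0.4909 0.0981 0.1834] row [-0.0272, -0.0009, 0.0796, -0.0008, 1.5713, -0.0003]
```

Request:
{"fn": "carry_out", "kwargs": {
  "steps": [-0.005,0,0.005,0,0.14,0,0.3,-0.01,0,0.01,0,0.28,0,0.3,-0.015,0,0.015,0,0.42,0,0.3,-0.02,0,0.02,0,0.56,0,0.3,-0.025,0,0.025,0,0.7,0,0.3,-0.03,0,0.03,0,0.84,0,0.3,-0.034,0,0.035,0,0.98,0,0.3,-0.038,-0.001,0.04,0,1.12,0,0.3,-0.042,-0.001,0.045,0,1.26,0,0.3,-0.046,-0.001,0.05,0,1.4,0,0.3,-0.05,-0.001,0.053,0,1.54,0,0.3,-0.05,-0.001,0.053,0,1.571,0,0.3,-0.05,-0.001,0.053,0,1.571,0,0.3,-0.05,-0.001,0.053,0,1.571,0,0.3,-0.05,-0.001,0.053,0,1.571,0,0.3]
}}

```text
time_s: 9.6
eef_pos: [0.4913, 0.0985, 0.2196]
eef_rot: [-0.251, 0.729, 0.54, 0.339]
wrist_force: [-0.8, 0.2, -2.7]
opening: 0.671
grasp_force: 64.7
```

```bash
python3 - <<'E'
from h import *
st()
goal([0,-4,185],50,fwd=52)
a=snap('top','t4')[150:290,170:310]; b=snap('side','s4')[130:290,190:350]
cv2.imwrite('pics/c4.png',np.hstack([cv2.resize(a,(400,400),interpolation=cv2.INTER_CUBIC),cv2.resize(b,(400,400),interpolation=cv2.INTER_CUBIC)]))
E
```

```text
t 9.6 tcp [ 2.000e-01 -4.330e+01  2.196e+02] grasp [ 1.000e-01 -2.000e+00  1.847e+02] F(fix) [-0.8 -0.1 -2.7] open 0.671 g 64.7 q [-0.45  0.14  2.06  0.9   1.29 -0.58]
goal [0.4909 0.0981 0.2184] row [-0.0012, -0.0002, 0.0003, -0.0011, 0.0027, 0.0014]
```

View pics/c4.png

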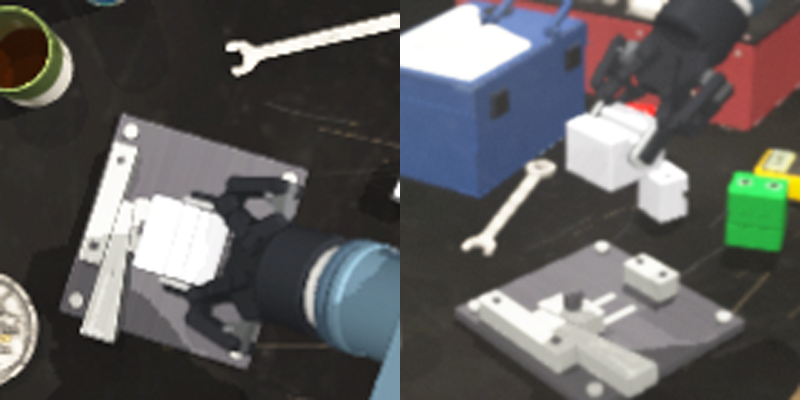

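The left view shows the held block level with its groove up, its left edge running from (143,198) to (133,270). The right view shows the block clear above the fixture, with the jaw gap empty. Next I'll check the held block's pose against the expected one.

```bash
python3 - <<'E'
from h import *
g=cv2.cvtColor(cv2.imread('pics/t4.png'),cv2.COLOR_BGR2GRAY)
w=lambda x,y,z:FT+RF.apply(np.array([x,y,z])/1e3)
lo=lambda P:(RF.inv().apply(P-FT)*1e3).round(1)
z=203.4;e=[(29,33.7),(29,-30.3),(-29,-30.3),(-29,33.7)]
C=np.array([proj('top',w(x,y,z)) for x,y in e])
print(C.round(1).tolist())
for reach in(2.5,4):
    D=edges(g,C,[(.08,.3),(.45,.55),(.7,.92),(.1,.9)],reach)
    print(D.round(1).tolist(),[lo(onz('top',*p,z/1e3)) for p in D])
s=cv2.cvtColor(cv2.imread('pics/s4.png'),cv2.COLOR_BGR2GRAY)
# side: front (+y) face corners
E=[(29,33.7,203.4),(-29,33.7,203.4),(-29,33.7,157.4),(29,33.7,157.4)]
C2=np.array([proj('side',w(*p)) for p in E]); print('side pred',C2.round(1).tolist())
D2=edges(s,C2,[(.1,.35),(.1,.9),(.1,.9),(.1,.9)],3); print('side meas',D2.round(1).tolist())
for i,j in((0,0),(3,1)):
    P,er=tri(('top',*D[i]),('side',*D2[j])); print(lo(P),er.round(4))
b=cv2.imread('pics/s4.png'); 
for p in C2: cv2.circle(b,tuple((p).round().astype(int)),1,(0,0,255),-1)
for p in D2: cv2.circle(b,tuple((p).round().astype(int)),1,(0,255,0),-1)
cv2.imwrite('pics/s4d.png',cv2.resize(b[160:230,240:320],(640,560),interpolation=cv2.INTER_NEAREST))
E
```

```text
[[223.7, 217.6], [250.7, 225.9], [243.1, 250.6], [215.9, 242.2]]
[[223.1, 217.2], [252.6, 225.5], [242.0, 250.0], [215.7, 242.5]] [array([ 29.6,  35.2, 203.4]), array([ 31.2, -34. , 203.4]), array([-28.2, -27.6, 203.4]), array([-29.8,  34. , 203.4])]
[[223.0, 217.1], [252.6, 225.5], [242.0, 250.0], [215.5, 242.5]] [array([ 29.6,  35.5, 203.4]), array([ 31.2, -34. , 203.4]), array([-28.2, -27.6, 203.4]), array([-29.8,  34.3, 203.4])]
side pred [[255.8, 178.8], [273.8, 187.4], [273.8, 206.9], [256.2, 197.6]]
side meas [[256.7, 173.5], [271.4, 204.1], [268.4, 203.6], [256.0, 197.1]]
[ 28.5  32.8 216. ] 0.0023
[-30.4  40.4 166.8] 0.0024
```

View pics/s4d.png

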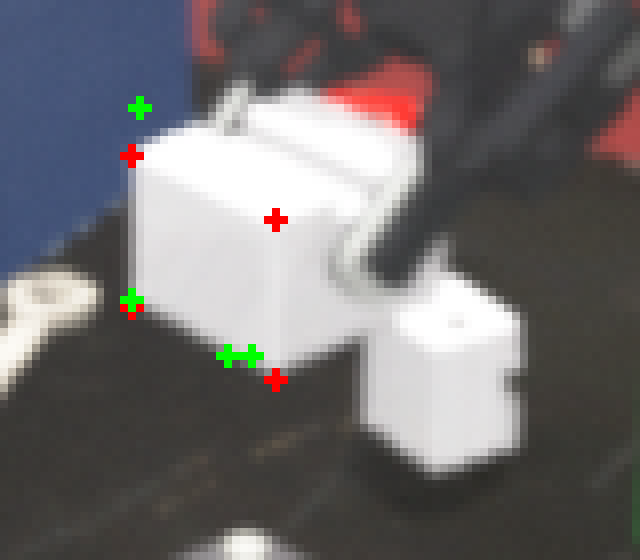

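The predicted corners (red) match the block's corners at (132,150), (275,215), (275,378) and (132,305) within about 1 px. The block is square, level and about where expected. Lowering.

Request:
{"fn": "carry_out", "kwargs": {
  "steps": [-0.025,0,0.018,0,0,0,0.3,-0.05,0,0.038,0,0,0,0.3,-0.0783,0,0.0622,0,0,0,0.3,-0.0783,0,0.0622,0,0,0,0.3,-0.0783,0,0.0622,0,0,0,0.3,-0.0783,0,0.0622,0,0,0,0.3]
}}

```text
time_s: 10.3
eef_pos: [0.4916, 0.0951, 0.1215]
eef_rot: [-0.25, 0.729, 0.539, 0.341]
wrist_force: [0.3, 0.3, -3.4]
opening: 0.672
grasp_force: 65.2
```

```bash
python3 - <<'E'
from h import *
st()
o=ctrl.get_obs();R=Ro.from_quat(np.roll(o['eef_rot'],-1)); print((RF.inv()*R).as_matrix().round(3))
E
```

```text
t 10.3 tcp [  1.5 -46.5 121.5] grasp [ 1.6 -5.2 86.7] F(fix) [ 0.1  0.4 -3.4] open 0.672 g 65.2 q [-0.46  0.36  2.06  0.97  1.15 -0.79]
[[-0.003  1.     0.002]
 [ 0.643  0.     0.766]
 [ 0.766  0.003 -0.643]]
```

Request:
{"fn": "carry_out", "kwargs": {
  "steps": [-0.0115,-0.001,0.0096,0,0,0,0.3,-0.023,-0.001,0.0193,0,0,0,0.3,-0.0306,-0.001,0.0257,0,0,0,0.3,-0.0329,-0.001,0.0276,0,0,0,0.3,-0.0337,-0.001,0.0283,0,0,0,0.3,-0.0337,-0.001,0.0283,0,0,0,0.3,-0.0337,-0.001,0.0283,0,0,0,0.3]
}}

```text
time_s: 11.0
eef_pos: [0.4928, 0.0976, 0.0806]
eef_rot: [-0.251, 0.727, 0.539, 0.345]
wrist_force: [13.6, 23.6, 3.1]
opening: 0.67
grasp_force: 71.2
```

```bash
python3 -c "
from h import *
st()"
```

```text
t 11.0 tcp [  2.  -43.8  80.6] grasp [ 2.2 -2.1 46.2] F(fix) [ 6.1 26.6  3.1] open 0.67 g 71.2 q [-0.46  0.47  2.05  1.02  1.11 -0.88]
```

```bash
python3 - <<'E'
from h import *
a=snap('top','t5')[180:280,190:290]; b=snap('side','s5')[200:290,220:320]
cv2.imwrite('pics/c5.png',np.hstack([cv2.resize(a,(400,400),interpolation=cv2.INTER_CUBIC),cv2.resize(b,(400,400),interpolation=cv2.INTER_CUBIC)]))
E
```

View pics/c5.png

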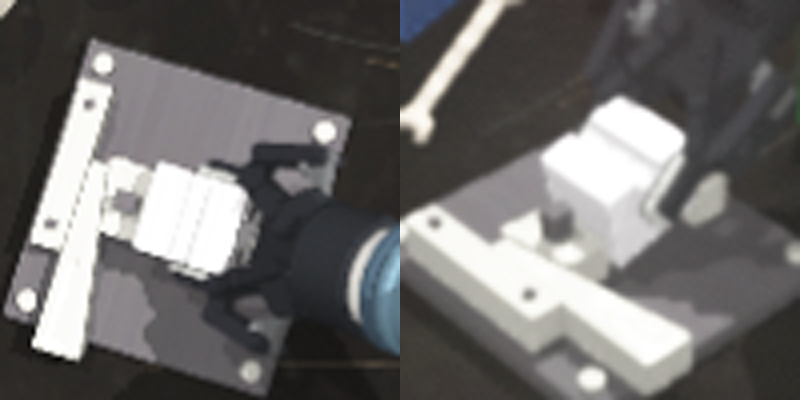

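The left view shows the block seated between the jaws, with its +y edge from (150,162) to (135,243) and the lug at (125,198). The right view shows it nearly at the floor. I'll work out these positions.

```bash
python3 - <<'E'
from h import *
lo=lambda P:(RF.inv().apply(P-FT)*1e3).round(1)
w=lambda x,y,z:FT+RF.apply(np.array([x,y,z])/1e3)
g=cv2.cvtColor(cv2.imread('pics/t5.png'),cv2.COLOR_BGR2GRAY)
px=lambda u,v:(u/4+190-.4,v/4+180-.4)
for z in(.058,.062,.066): print([lo(onz('top',*px(*p),z)) for p in((150,162),(135,243),(173,163),(180,258))])
print('lug',lo(onz('top',*px(125,198),.05)))
for p in((112,155),(103,228)): print('jaw back corner',lo(onz('top',*px(*p),.034)))
sp=lambda u,v:(u/4+220-.4,v/4+200-.4)
for a,b in(((135,243),(612,180)),((150,162),(543,155))): print(tri(('top',*px(*a)),('side',*sp(b[0]-400,b[1]))),lo(tri(('top',*px(*a)),('side',*sp(b[0]-400,b[1])))[0]))
for y in(29,32):
  for z in(16,20): print(y,z,'side pred bottom corner -x',((proj('side',w(-29,y,z))-[220,200]+.4)*4+[400,0]).round(), 'top corners',((proj('side',w(-29,y,z+46))-[220,200]+.4)*4+[400,0]).round(),((proj('side',w(29,y,z+46))-[220,200]+.4)*4+[400,0]).round())
# fixed jaw edges from the first image
g=cv2.cvtColor(cv2.imread('pics/top0.png'),cv2.COLOR_BGR2GRAY)
C=np.array([proj('top',w(x,y,34)) for x,y in((25,-35),(25,-61),(-25,-61),(-25,-35))])
D=edges(g,C,[(.3,.9),(.1,.9),(.1,.7),(.1,.9)],2); print('fixed jaw',[lo(onz('top',*p,.034)) for p in D])
E
```

```text
[array([29.4, 43.7, 58. ]), array([-24.2,  37.2,  58. ]), array([33.2, 29.1, 58. ]), array([-24.9,   6. ,  58. ])]
[array([29.3, 43.2, 62. ]), array([-24.1,  36.7,  62. ]), array([33.1, 28.6, 62. ]), array([-24.7,   5.6,  62. ])]
[array([29.2, 42.7, 66. ]), array([-24. ,  36.2,  66. ]), array([33. , 28.1, 66. ]), array([-24.6,   5.3,  66. ])]
lug [ 1.9 53.5 50. ]
jaw back corner [26.9 72.9 34. ]
jaw back corner [-21.7  63.8  34. ]
(array([0.49029815, 0.18161018, 0.06073073]), np.float64(0.0028650733171988315)) [-25.1  35.8  60.7]
(array([0.54296384, 0.17240024, 0.05538471]), np.float64(0.004383301653600324)) [27.9 42.5 55.4]
29 16 side pred bottom corner -x [623. 244.] top corners [623. 176.] [555. 136.]
29 20 side pred bottom corner -x [623. 238.] top corners [623. 170.] [555. 130.]
32 16 side pred bottom corner -x [619. 246.] top corners [619. 178.] [552. 138.]
32 20 side pred bottom corner -x [619. 240.] top corners [619. 172.] [551. 132.]
fixed jaw [array([ 25.6, -31.3,  34. ]), array([ 26.5, -60.6,  34. ]), array([-25.3, -60. ,  34. ]), array([-24.6, -30.5,  34. ])]
```

Request:
{"fn": "carry_out", "kwargs": {
  "steps": [0.0019,0,0.0023,0,0,0,0.3,0.0019,0,0.0023,0,0,0,0.3,0.0019,0,0.0023,0,0,0,0.3]
}}

```text
time_s: 11.4
eef_pos: [0.4923, 0.0985, 0.0783]
eef_rot: [-0.25, 0.728, 0.539, 0.342]
wrist_force: [5.1, 7.5, 1.0]
opening: 0.668
grasp_force: 73.0
```

```bash
python3 - <<'E'
from h import *
st()
lo=lambda P:(RF.inv().apply(P-FT)*1e3).round(1)
w=lambda x,y,z:FT+RF.apply(np.array([x,y,z])/1e3)
o=ctrl.get_obs();R=Ro.from_quat(np.roll(o['eef_rot'],-1)); print((RF.inv()*R).as_matrix().round(3))
# brightness profiles along x=-31..-20 strips from the top image: where block side edges are, per fixture y
g=cv2.cvtColor(snap('top','t6'),cv2.COLOR_BGR2GRAY).astype(np.float32)
for y in range(-40,50,5):
    q=np.array([proj('top',w(x,y,61)) for x in range(-40,44,4)],np.float32)
    print(y,cv2.remap(g,q[None,:,0],q[None,:,1],cv2.INTER_LINEAR)[0].astype(int).tolist())
E
```

```text
t 11.4 tcp [  1.2 -43.1  78.3] grasp [ 1.4 -1.6 43.6] F(fix) [2.6 8.7 1. ] open 0.668 g 73.0 q [-0.45  0.47  2.05  1.02  1.1  -0.88]
[[-0.004  1.     0.003]
 [ 0.641 -0.     0.767]
 [ 0.767  0.005 -0.641]]
-40 [77, 44, 32, 36, 42, 41, 42, 45, 42, 45, 41, 51, 41, 41, 47, 51, 52, 50, 49, 47, 96]
-35 [43, 33, 33, 40, 42, 45, 90, 120, 103, 96, 123, 109, 104, 96, 117, 74, 51, 50, 47, 46, 45]
-30 [35, 33, 43, 44, 46, 74, 83, 71, 119, 138, 139, 140, 136, 98, 83, 77, 59, 50, 47, 45, 49]
-25 [39, 43, 44, 55, 101, 149, 147, 151, 161, 191, 173, 160, 161, 165, 164, 139, 125, 71, 45, 48, 50]
-20 [45, 50, 49, 164, 236, 241, 250, 252, 254, 253, 254, 252, 252, 246, 239, 240, 238, 194, 69, 51, 50]
-15 [49, 60, 117, 188, 254, 255, 254, 255, 255, 255, 255, 255, 255, 254, 254, 254, 254, 251, 140, 57, 49]
-10 [54, 54, 195, 234, 254, 254, 254, 254, 254, 254, 254, 254, 254, 254, 254, 254, 254, 245, 207, 170, 58]
-5 [63, 88, 211, 212, 254, 254, 254, 254, 254, 254, 254, 254, 254, 254, 254, 254, 254, 253, 217, 161, 74]
0 [60, 64, 195, 189, 246, 248, 243, 245, 245, 247, 245, 248, 246, 248, 247, 248, 248, 242, 
[... 265 characters left out ...]
, 252, 249, 252, 249, 249, 249, 248, 249, 250, 242, 143, 132, 135]
20 [80, 76, 78, 176, 254, 254, 254, 254, 254, 254, 254, 254, 253, 254, 253, 254, 254, 251, 169, 134, 133]
25 [92, 90, 88, 220, 254, 255, 255, 255, 255, 255, 255, 255, 255, 254, 254, 254, 254, 247, 157, 136, 136]
30 [95, 95, 94, 173, 254, 254, 254, 254, 254, 254, 254, 254, 254, 254, 254, 254, 254, 254, 177, 136, 135]
35 [93, 94, 90, 191, 254, 254, 254, 254, 253, 254, 253, 254, 253, 254, 253, 254, 253, 246, 153, 135, 134]
40 [94, 94, 92, 84, 147, 217, 211, 216, 194, 182, 180, 184, 214, 221, 221, 221, 195, 140, 138, 136, 135]
45 [95, 94, 92, 80, 151, 216, 214, 209, 163, 129, 128, 137, 192, 211, 213, 214, 213, 143, 135, 135, 135]
```

```bash
python3 - <<'E'
from h import *
w=lambda x,y,z:FT+RF.apply(np.array([x,y,z])/1e3)
def prof(n,f,z,x0,x1,ys):
    g=cv2.cvtColor(cv2.imread(f),cv2.COLOR_BGR2GRAY).astype(np.float32); r=[]
    for y in ys:
        q=np.array([proj(n,w(x,y,z)) for x in np.linspace(x0,x1,20)],np.float32)
        r.append(round(float(cv2.remap(g,q[None,:,0],q[None,:,1],cv2.INTER_LINEAR)[0].mean())))
    return r
ys=list(range(-34,46,1))
print('held t4 z203 (grasp -2.0)',list(zip(ys,prof('top','pics/t4.png',203.4,-10,10,ys))))
print('now t6 z61 (grasp -1.6)',list(zip(ys,prof('top','pics/t6.png',61.5,-10,10,ys))))
E
```

```text
held t4 z203 (grasp -2.0) [(-34, 102), (-33, 111), (-32, 126), (-31, 158), (-30, 198), (-29, 224), (-28, 237), (-27, 242), (-26, 244), (-25, 245), (-24, 245), (-23, 246), (-22, 246), (-21, 247), (-20, 249), (-19, 251), (-18, 252), (-17, 252), (-16, 253), (-15, 254), (-14, 254), (-13, 255), (-12, 255), (-11, 255), (-10, 255), (-9, 255), (-8, 254), (-7, 252), (-6, 249), (-5, 248), (-4, 251), (-3, 254), (-2, 255), (-1, 255), (0, 255), (1, 255), (2, 255), (3, 255), (4, 255), (5, 255), (6, 255), (7, 253), (8, 251), (9, 250), (10, 252), (11, 254), (12, 255), (13, 255), (14, 255), (15, 255), (16, 255), (17, 255), (18, 255), (19, 255), (20, 255), (21, 255), (22, 255), (23, 255), (24, 255), (25, 255), (26, 255), (27, 255), (28, 255), (29, 255), (30, 255), (31, 254), (32, 250), (33, 239), (34, 217), (35, 192), (36, 180), (37, 183), (38, 198), (39, 215), (40, 224), (41, 223), (42, 216), (43, 212), (44, 214), (45, 222)]Traceback (most recent call last):
  File "<stdin>", line 11, in <module>
  File "<stdin>", line 6, in prof
  File "h.py", line 13, in proj
    p,f,T=cam(n); c=T[:3,:3].T@(np.array(P)-T[:3,3]); s=c[:2]/c[2]
          ~~~^^^
  File "h.py", line 4, in cam
    p=ctrl.camera_params(n); f=210/np.tan(np.radians(p['vertical_fov'])/2)
ValueError: time passes only in moves, steps and waits
```

```bash
sed -i 's/^def cam(n):/import functools\n@functools.lru_cache\ndef cam(n):/' h.py; python3 - <<'E'
from h import *
w=lambda x,y,z:FT+RF.apply(np.array([x,y,z])/1e3)
def prof(n,f,z,x0,x1,ys):
    g=cv2.cvtColor(cv2.imread(f),cv2.COLOR_BGR2GRAY).astype(np.float32); r=[]
    for y in ys:
        q=np.array([proj(n,w(x,y,z)) for x in np.linspace(x0,x1,20)],np.float32)
        r.append(round(float(cv2.remap(g,q[None,:,0],q[None,:,1],cv2.INTER_LINEAR)[0].mean())))
    return r
ys=list(range(-34,46,1))
print('now t6',-34,prof('top','pics/t6.png',61.5,-10,10,ys))
print('t5',-34,prof('top','pics/t5.png',61.5,-10,10,ys))
print('s5 y35..20 of top edge',prof('side','pics/s5.png',64,-20,20,list(range(10,46))))
E
```

```text
now t6 -34 [121, 126, 128, 130, 132, 133, 135, 138, 146, 168, 200, 228, 244, 251, 253, 254, 254, 255, 255, 255, 255, 255, 255, 255, 254, 254, 254, 254, 254, 255, 255, 254, 253, 250, 246, 242, 241, 245, 250, 253, 254, 254, 254, 254, 254, 253, 251, 250, 249, 250, 252, 253, 254, 254, 254, 254, 255, 255, 255, 255, 255, 255, 254, 254, 254, 254, 254, 255, 255, 254, 252, 246, 235, 216, 191, 169, 156, 151, 151, 153]
t5 -34 [131, 129, 127, 127, 129, 131, 134, 140, 156, 187, 222, 244, 251, 253, 254, 254, 255, 255, 255, 255, 255, 255, 255, 255, 254, 254, 254, 254, 254, 255, 255, 254, 252, 249, 245, 241, 243, 248, 252, 253, 254, 254, 254, 254, 254, 253, 251, 249, 249, 251, 253, 253, 254, 254, 254, 255, 255, 255, 255, 255, 255, 255, 254, 254, 254, 254, 254, 255, 255, 254, 251, 245, 233, 212, 188, 167, 154, 149, 150, 153]
s5 y35..20 of top edge [255, 255, 255, 255, 255, 255, 255, 255, 255, 255, 255, 255, 255, 255, 255, 255, 255, 255, 255, 255, 255, 255, 255, 255, 255, 255, 255, 255, 255, 254, 252, 249, 244, 237, 228, 219]
```

The edge profile puts the block's top at y≈8, where ≈2 was expected, so it has tipped or slid in the grip. I'll lift it clear and measure again.

Request:
{"fn": "carry_out", "kwargs": {
  "steps": [0.0115,0,-0.0096,0,0,0,0.3,0.03,0,-0.0257,0,0,0,0.3,0.0536,0,-0.045,0,0,0,0.3,0.0766,0,-0.0643,0,0,0,0.3,0.0766,0,-0.0643,0,0,0,0.3,0.0766,0,-0.0643,0,0,0,0.3,0.0766,0,-0.0643,0,0,0,0.3]
}}

```text
time_s: 12.15
eef_pos: [0.4898, 0.0984, 0.1749]
eef_rot: [-0.251, 0.729, 0.539, 0.339]
wrist_force: [0.0, -0.0, -3.6]
opening: 0.672
grasp_force: 73.5
```

```bash
python3 - <<'E'
from h import *
st()
a=snap('top','t7')[195:265,195:265]; b=snap('side','s7')[165:255,225:325]
cv2.imwrite('pics/c7.png',np.hstack([cv2.resize(a,(300,300),interpolation=cv2.INTER_CUBIC),cv2.resize(b,(500,450),interpolation=cv2.INTER_CUBIC)[:300] if 0 else cv2.copyMakeBorder(cv2.resize(a,(1,1)),0,299,0,0,0)])) if 0 else cv2.imwrite('pics/c7.png',cv2.resize(b,(800,600) if 0 else (666,600),interpolation=cv2.INTER_CUBIC))
w=lambda x,y,z:FT+RF.apply(np.array([x,y,z])/1e3)
g=cv2.cvtColor(cv2.imread('pics/t7.png'),cv2.COLOR_BGR2GRAY).astype(np.float32); r=[]
for y in range(-34,50):
    q=np.array([proj('top',w(x,y,161)) for x in np.linspace(-10,10,20)],np.float32)
    r.append(round(float(cv2.remap(g,q[None,:,0],q[None,:,1],cv2.INTER_LINEAR)[0].mean())))
print(r)
E
```

```text
t 12.15 tcp [ -1.1 -43.9 174.9] grasp [ -1.1  -2.6 140.1] F(fix) [ 0.  -0.  -3.6] open 0.672 g 73.5 q [-0.46  0.23  2.07  0.93  1.22 -0.67]
[129, 131, 130, 131, 134, 136, 138, 143, 159, 193, 227, 246, 252, 253, 254, 254, 255, 255, 255, 255, 255, 255, 255, 254, 254, 254, 254, 254, 255, 255, 255, 253, 251, 247, 243, 242, 246, 251, 253, 254, 254, 254, 254, 254, 253, 251, 248, 248, 250, 252, 253, 254, 254, 254, 255, 255, 255, 255, 255, 255, 255, 254, 254, 254, 254, 254, 255, 255, 254, 249, 236, 213, 187, 170, 163, 162, 166, 175, 191, 210, 222, 225, 221, 213]
```

View pics/c7.png

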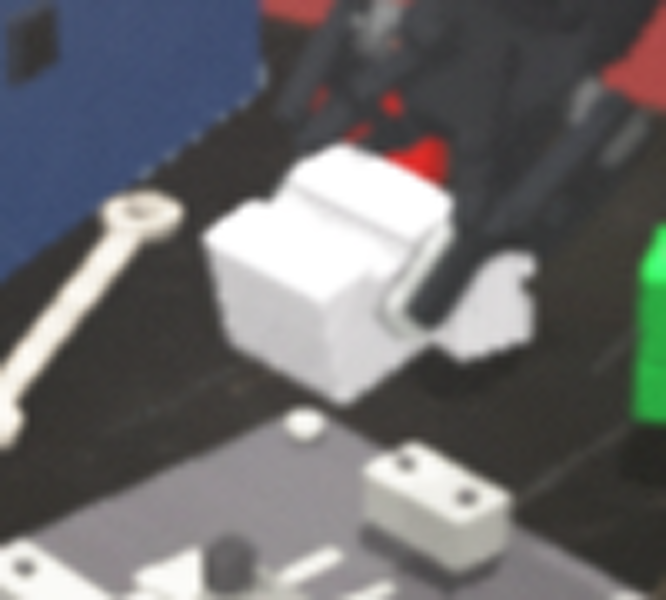

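The picture confirms the block is tipped in the grip by roughly 15°, with its -y side raised; its near edge runs from (327,297) to (343,402). I'll set it flat on the free part of the plate beside the jaws, let go, and regrip it from straight above.

Request:
{"fn": "carry_out", "kwargs": {
  "steps": [0,0.035,0,0,0,0,0.3,0,0.067,0,0,0,0,0.3,0,0.067,0,0,0,0,0.3,-0.023,0.067,0.0193,0,0,0,0.3,-0.046,0.067,0.0386,0,0,0,0.3,-0.0613,0.067,0.0514,0,0,0,0.3,-0.0651,0.067,0.0547,0,0,0,0.3,-0.069,0.067,0.0579,0,0,0,0.3,-0.069,0.067,0.0579,0,0,0,0.3]
}}

```text
time_s: 13.15
eef_pos: [0.5542, 0.0787, 0.0852]
eef_rot: [-0.251, 0.729, 0.538, 0.34]
wrist_force: [0.5, -0.0, -2.7]
opening: 0.673
grasp_force: 73.3
```

```bash
python3 -c "
from h import *
st()"
```

```text
t 13.15 tcp [ 66.2 -43.8  85.2] grasp [66.2 -2.4 50.5] F(fix) [ 0.5  0.1 -2.7] open 0.673 g 73.3 q [-0.43  0.54  1.89  0.99  1.14 -0.78]
```

Starting to touch. I'll press a further 9 mm in 3 mm steps.

Request:
{"fn": "carry_out", "kwargs": {
  "steps": [-0.0023,0,0.0019,0,0,0,0.3,-0.0046,0,0.0039,0,0,0,0.3,-0.0046,0,0.0039,0,0,0,0.3]
}}

```text
time_s: 13.45
eef_pos: [0.5544, 0.0786, 0.0795]
eef_rot: [-0.251, 0.729, 0.539, 0.34]
wrist_force: [0.3, -0.1, -2.8]
opening: 0.673
grasp_force: 73.3
```

```bash
python3 -c "
from h import *
st()"
```

```text
t 13.45 tcp [ 66.4 -43.8  79.5] grasp [66.5 -2.4 44.8] F(fix) [ 0.4 -0.  -2.8] open 0.673 g 73.3 q [-0.43  0.55  1.89  0.99  1.13 -0.79]
```

Request:
{"fn": "carry_out", "kwargs": {
  "steps": [-0.0015,0,0.0013,0,0,0,0.3,-0.0031,0,0.0026,0,0,0,0.3,-0.0031,0,0.0026,0,0,0,0.3]
}}

```text
time_s: 13.75
eef_pos: [0.5549, 0.0785, 0.0772]
eef_rot: [-0.252, 0.728, 0.539, 0.341]
wrist_force: [-4.9, -4.0, 11.8]
opening: 0.674
grasp_force: 75.1
```

```bash
python3 -c "
from h import *
st()"
```

```text
t 13.75 tcp [ 66.9 -43.7  77.2] grasp [66.9 -2.2 42.6] F(fix) [-3.5 -5.3 11.8] open 0.674 g 75.1 q [-0.44  0.56  1.89  1.    1.13 -0.8 ]
```

Request:
{"fn": "carry_out", "kwargs": {
  "steps": [-0.0015,0,0.0013,0,0,0,0.3,-0.0015,0,0.0013,0,0,0,0.3]
}}

```text
time_s: 13.95
eef_pos: [0.5552, 0.0786, 0.0768]
eef_rot: [-0.252, 0.727, 0.539, 0.342]
wrist_force: [-10.8, -8.0, 24.1]
opening: 0.674
grasp_force: 76.4
```

```bash
python3 -c "
from h import *
st()"
```

```text
t 13.95 tcp [ 67.2 -43.6  76.8] grasp [67.2 -2.  42.3] F(fix) [ -8.  -10.8  24.1] open 0.674 g 76.4 q [-0.44  0.56  1.89  1.    1.13 -0.8 ]
```

Request:
{"fn": "carry_out", "kwargs": {
  "steps": [0.0015,0,-0.0013,0,0,0,0.3,0.0015,0,-0.0013,0,0,0,0.75,0.0015,0,-0.0013,0,0,0,0.85,0.0015,0,-0.0013,0,0,0,1,0.0015,0,-0.0013,0,0,0,1,0.0015,0,-0.03,0,0,0,1,0.0015,0,-0.06,0,0,0,1,0.0015,0,-0.1,0,0,0,1,0.05,0,-0.14,0,0,0,1,0.08,0,-0.14,0,0,0,1,0.08,0,-0.14,0,0,0,1,0.08,0,-0.14,0,0,0,1]
}}

```text
time_s: 15.15
eef_pos: [0.5381, 0.0256, 0.2251]
eef_rot: [-0.25, 0.729, 0.539, 0.34]
wrist_force: [-0.0, 1.0, -0.8]
opening: 1.002
grasp_force: 0.0
```

```bash
python3 - <<'E'
from h import *
st()
w=lambda x,y,z:FT+RF.apply(np.array([x,y,z])/1e3)
lo=lambda P:(RF.inv().apply(P-FT)*1e3).round(1)
def prof(g,n,pts):
    q=np.array([proj(n,w(*p)) for p in pts],np.float32); return cv2.remap(g,q[None,:,0],q[None,:,1],cv2.INTER_LINEAR)[0]
g=cv2.cvtColor(snap('top','t8'),cv2.COLOR_BGR2GRAY).astype(np.float32); snap('side','s8')
z=58
print('y from -50',[int(np.mean(prof(g,'top',[(x,y,z) for x in range(55,80,3)]))) for y in range(-50,56,2)])
print('x from 20',[int(np.mean(prof(g,'top',[(x,y,z) for y in range(5,25,3)]))) for x in range(20,112,2)])
C=np.array([proj('top',w(x,y,z)) for x,y in((96,34),(96,-30),(38,-30),(38,34))])
D=edges(g,C,[(.1,.9)]*4,3.5); print([lo(onz('top',*p,z/1e3)) for p in D],[np.linalg.norm(onz('top',*D[i],.058)-onz('top',*D[i-1],.058)).round(4) for i in range(4)])
goal([66,2,180]);
E
```

```text
t 15.15 tcp [ 66.4 -99.3 225.1] grasp [ 66.4 -58.  190.3] F(fix) [-0.3  1.  -0.8] open 1.002 g 0.0 q [-0.54  0.25  1.9   0.86  1.37 -0.6 ]
y from -50 [129, 125, 121, 121, 122, 137, 198, 248, 254, 254, 255, 255, 254, 254, 252, 251, 251, 250, 247, 244, 247, 248, 248, 248, 245, 237, 227, 233, 242, 246, 247, 248, 248, 248, 247, 247, 249, 249, 228, 158, 98, 92, 93, 92, 93, 94, 97, 99, 101, 113, 126, 131, 132]
x from 20 [98, 88, 86, 85, 84, 82, 82, 84, 109, 200, 244, 248, 247, 246, 245, 244, 243, 243, 244, 243, 243, 243, 243, 244, 244, 244, 248, 250, 253, 254, 254, 254, 254, 254, 254, 254, 254, 248, 196, 91, 39, 37, 37, 37, 37, 37]
[array([97.2, 28. , 58. ]), array([ 96.5, -38.1,  58. ]), array([ 37.3, -37.9,  58. ]), array([37.3, 27.3, 58. ])] [np.float64(0.06), np.float64(0.0662), np.float64(0.0592), np.float64(0.0652)]
goal [0.5675 0.1225 0.18  ] row [0.032, 0.0005, 0.1055, -0.0021, -0.872, -0.0006]
```

Request:
{"fn": "carry_out", "kwargs": {
  "steps": [0.032,0.001,0.02,0,-0.14,0,1,0.032,0.001,0.04,0,-0.28,0,1,0.032,0.001,0.06,0,-0.42,0,1,0.032,0.001,0.08,0,-0.56,0,1,0.032,0.001,0.1,0,-0.7,0,1,0.0275,0.001,0.1,0,-0.84,0,1,0.0275,0.001,0.1,0,-0.872,0,1,0.0275,0.001,0.1,0,-0.872,0,1,0.0275,0.001,0.1,0,-0.872,0,1]
}}

```text
time_s: 16.15
eef_pos: [0.5659, 0.1152, 0.1797]
eef_rot: [-0.001, 0.804, 0.594, -0.001]
wrist_force: [-0.7, -1.3, -0.1]
opening: 1.0
grasp_force: 0.0
```

```bash
python3 - <<'E'
from h import *
st();goal([67,-5,120]);goal([67,-5,88])
E
```

```text
t 16.15 tcp [ 66.6  -5.4 179.7] grasp [ 66.5  -5.4 125.7] F(fix) [-0.3 -1.5 -0.1] open 1.0 g 0.0 q [-0.01  0.33  1.7   0.    1.12  0.29]
goal [0.5664 0.1155 0.12  ] row [0.0004, 0.0006, 0.0597, -0.0031, -0.0003, 0.0002]
goal [0.5664 0.1155 0.088 ] row [0.0004, 0.0007, 0.0917, -0.0031, -0.0003, 0.0002]
```

Request:
{"fn": "carry_out", "kwargs": {
  "steps": [0,0,0.04,0,0,0,1,0,0,0.075,0,0,0,1,0,0,0.0915,0,0,0,1,0,0,0.0915,0,0,0,1,0,0,0.0915,0,0,0,0.5,0,0,0.0915,0,0,0,0.5,0,0,0.0915,0,0,0,0.3,0,0,0.0915,0,0,0,0.3,0,0,0.0915,0,0,0,0.3]
}}

```text
time_s: 17.05
eef_pos: [0.5682, 0.1152, 0.092]
eef_rot: [0.001, 0.804, 0.594, 0.002]
wrist_force: [0.6, -1.1, 6.7]
opening: 0.668
grasp_force: 66.2
```

```bash
python3 - <<'E'
from h import *
st()
E
```

```text
t 17.05 tcp [68.8 -4.8 92. ] grasp [69.  -4.7 38. ] F(fix) [ 0.9 -0.8  6.7] open 0.668 g 66.2 q [-0.    0.46  1.72 -0.    0.95  0.29]
```

Request:
{"fn": "carry_out", "kwargs": {
  "steps": [0,0,-0.01,0,0,0,0.3,0,0,-0.03,0,0,0,0.3,0,0,-0.06,0,0,0,0.3,0,0,-0.06,0,0,0,0.3,0,0,-0.06,0,0,0,0.3,0,0,-0.06,0,0,0,0.3]
}}

```text
time_s: 17.65
eef_pos: [0.5656, 0.1153, 0.1486]
eef_rot: [-0.001, 0.804, 0.594, -0.001]
wrist_force: [-1.3, -0.0, -3.0]
opening: 0.67
grasp_force: 65.4
```

```bash
python3 - <<'E'
from h import *
st()
w=lambda x,y,z:FT+RF.apply(np.array([x,y,z])/1e3)
lo=lambda P:(RF.inv().apply(P-FT)*1e3).round(1)
g=cv2.cvtColor(snap('side','s9'),cv2.COLOR_BGR2GRAY)
o=ctrl.get_obs(); c=lo(o['eef_pos']); 
# side camera: front (+y) face corners of the block, as block lay at (67,-5.2), grasped at tcp z 92
E=[(c[0]+dx,c[1]-.4+32,c[2]-92+35+dz) for dx,dz in((29,23),(-29,23),(-29,-23),(29,-23))]
C2=np.array([proj('side',w(*p)) for p in E]); b=cv2.imread('pics/s9.png')
print('pred',C2.round(1).tolist())
D2=edges(g,C2,[(.3,.7),(.1,.9),(.1,.9),(.1,.9)],2.5); print('meas',D2.round(1).tolist())
E
```

```text
t 17.65 tcp [ 66.3  -5.5 148.6] grasp [66.2 -5.5 94.6] F(fix) [-1.3 -0.4 -3. ] open 0.67 g 65.4 q [-0.    0.37  1.71  0.    1.06  0.29]
pred [[240.8, 203.4], [256.7, 212.2], [257.1, 229.5], [241.5, 220.2]]Traceback (most recent call last):
  File "<stdin>", line 11, in <module>
  File "h.py", line 33, in edges
    vx,vy,x,y=cv2.fitLine(np.float32(P),cv2.DIST_HUBER,0,.01,.01).ravel(); L.append(np.cross([x,y,1],[x+vx,y+vy,1]))
              ~~~~~~~~~~~^^^^^^^^^^^^^^^^^^^^^^^^^^^^^^^^^^^^^^^^
cv2.error: OpenCV(4.12.0) /io/opencv/modules/imgproc/src/linefit.cpp:618: error: (-215:Assertion failed) npoints2 >= 0 || npoints3 >= 0 in function 'fitLine'
```

Request:
{"fn": "carry_out", "kwargs": {
  "steps": [0.003,-0.03,0,0,0,0,0.3,0.006,-0.05,0,0,0,0,0.3,0.0063,-0.066,0,0,0,0,0.3,0.0063,-0.066,0,0,0,0,0.3,0.0063,-0.066,0,0,0,0,0.3,0.0063,-0.066,0,0,0,0,0.3]
}}

```text
time_s: 18.3
eef_pos: [0.5061, 0.1404, 0.1496]
eef_rot: [0.0, 0.804, 0.594, 0.0]
wrist_force: [-0.1, -0.2, -2.7]
opening: 0.671
grasp_force: 65.7
```

```bash
python3 - <<'E'
from h import *
st();goal([.4,.8,150])
w=lambda x,y,z:FT+RF.apply(np.array([x,y,z])/1e3)
lo=lambda P:(RF.inv().apply(P-FT)*1e3).round(1)
g=cv2.cvtColor(snap('side','s10'),cv2.COLOR_BGR2GRAY).astype(np.float32)
o=ctrl.get_obs(); c=lo(o['eef_pos'])
# lower edge of +y face: dark/bright crossing height at several x; left edge crossing at several z
def cross(a,b):
    q=np.array([proj('side',w(*(np.array(a)+t*(np.array(b)-a)))) for t in np.linspace(0,1,41)],np.float32)
    v=cv2.remap(g,q[None,:,0],q[None,:,1],cv2.INTER_LINEAR)[0]; return np.linspace(0,1,41)[:-1][np.abs(np.diff(v)).argmax()]
yf=c[1]+32
print('bottom z',[(x,round(c[2]-100+40*cross((c[0]+x,yf,c[2]-100),(c[0]+x,yf,c[2]-60)),1)) for x in(-24,-12,0,12,24)],'expect',c[2]-80)
print('left x',[(z,round(c[0]+50-40*cross((c[0]+50,yf,c[2]+z),(c[0]+10,yf,c[2]+z)),1)) for z in(-75,-65,-55,-45,-38)],'expect',c[0]+29)
E
```

```text
t 18.3 tcp [  2.1   1.  149.6] grasp [ 2.1  1.  95.6] F(fix) [ 0.  -0.2 -2.7] open 0.671 g 65.7 q [ 0.04  0.27  1.85 -0.    1.03  0.34]
goal [0.5044 0.1406 0.15  ] row [-0.0002, -0.0017, -0.0004, 0.0003, -0.0, -0.0003]
bottom z [(-24, np.float64(49.7)), (-12, np.float64(69.7)), (0, np.float64(69.7)), (12, np.float64(69.7)), (24, np.float64(70.7))] expect 69.69999999999999
left x [(-75, np.float64(32.2)), (-65, np.float64(32.2)), (-55, np.float64(32.2)), (-45, np.float64(31.2)), (-38, np.float64(33.2))] expect 31.2
```

Request:
{"fn": "carry_out", "kwargs": {
  "steps": [0,-0.0017,0.015,0,0,0,0.3,0,-0.0017,0.03,0,0,0,0.3,0,-0.0017,0.032,0,0,0,0.3,0,-0.0017,0.032,0,0,0,0.3,0,-0.0017,0.032,0,0,0,0.3]
}}

```text
time_s: 18.85
eef_pos: [0.5045, 0.141, 0.1185]
eef_rot: [0.0, 0.804, 0.594, 0.0]
wrist_force: [-0.8, 0.2, -2.4]
opening: 0.667
grasp_force: 65.4
```

```bash
python3 - <<'E'
from h import *
st();goal([.4,.8,118])
E
```

```text
t 18.85 tcp [  0.4   1.2 118.5] grasp [ 0.4  1.2 64.5] F(fix) [-0.8 -0.  -2.4] open 0.667 g 65.4 q [ 0.05  0.32  1.86 -0.    0.96  0.34]
goal [0.5044 0.1406 0.118 ] row [-0.0004, 0.0, 0.0005, 0.001, -0.0003, -0.0003]
```

Now enter the gap slowly.

Request:
{"fn": "carry_out", "kwargs": {
  "steps": [0,0,0.004,0,0,0,0.3,0,0,0.008,0,0,0,0.3,0,0,0.012,0,0,0,0.3,0,0,0.012,0,0,0,0.3]
}}

```text
time_s: 19.25
eef_pos: [0.5033, 0.1411, 0.1052]
eef_rot: [-0.0, 0.804, 0.594, -0.001]
wrist_force: [0.3, -0.2, -3.1]
opening: 0.667
grasp_force: 65.4
```

```bash
python3 - <<'E'
from h import *
st()
E
```

```text
t 19.25 tcp [ -0.9   0.9 105.2] grasp [-0.9  0.9 51.2] F(fix) [ 0.3 -0.1 -3.1] open 0.667 g 65.4 q [0.05 0.34 1.87 0.   0.93 0.34]
```

Request:
{"fn": "carry_out", "kwargs": {
  "steps": [0,0.0008,0.004,0,0,0,0.3,0,0.0008,0.008,0,0,0,0.3,0,0.0008,0.011,0,0,0,0.3,0,0.0008,0.012,0,0,0,0.3,0,0.0008,0.012,0,0,0,0.3,0,0.0008,0.012,0,0,0,0.3]
}}

```text
time_s: 19.85
eef_pos: [0.5046, 0.1409, 0.0939]
eef_rot: [0.0, 0.804, 0.594, 0.0]
wrist_force: [0.1, 0.3, -3.3]
opening: 0.671
grasp_force: 65.5
```

```bash
python3 - <<'E'
from h import *
st()
E
```

```text
t 19.85 tcp [ 0.5  1.1 93.9] grasp [ 0.5  1.1 39.9] F(fix) [-0.   0.3 -3.3] open 0.671 g 65.5 q [ 0.05  0.36  1.87 -0.    0.91  0.34]
```

Request:
{"fn": "carry_out", "kwargs": {
  "steps": [0,0,0.001,0,0,0,0.3,0,0,0.002,0,0,0,0.3,0,0,0.002,0,0,0,0.3,-0.001,0,0.002,0,0,0,0.3,-0.002,0,0.002,0,0,0,0.3,-0.002,0,0.002,0,0,0,0.3]
}}

```text
time_s: 20.45
eef_pos: [0.5042, 0.139, 0.092]
eef_rot: [0.0, 0.804, 0.594, 0.0]
wrist_force: [0.8, 1.2, -1.0]
opening: 0.669
grasp_force: 65.8
```

```bash
python3 - <<'E'
from h import *
st()
E
```

```text
t 20.45 tcp [ 0.7 -0.9 92. ] grasp [ 0.7 -0.8 38. ] F(fix) [ 0.4  1.4 -1. ] open 0.669 g 65.8 q [0.04 0.37 1.87 0.   0.91 0.34]
```

Touching the floor. Next I'll nudge it towards the fixed jaw.

Request:
{"fn": "carry_out", "kwargs": {
  "steps": [-0.0007,-0.0005,0,0,0,0,0.3,-0.0015,-0.0005,0,0,0,0,0.3,-0.0015,-0.0005,0,0,0,0,0.3]
}}

```text
time_s: 20.75
eef_pos: [0.5037, 0.1385, 0.0921]
eef_rot: [-0.0, 0.805, 0.594, 0.001]
wrist_force: [3.4, 5.4, -3.1]
opening: 0.668
grasp_force: 65.6
```

```bash
python3 - <<'E'
from h import *
st()
E
```

```text
t 20.75 tcp [ 0.4 -1.5 92.1] grasp [ 0.4 -1.4 38.1] F(fix) [ 1.6  6.2 -3.1] open 0.668 g 65.6 q [0.04 0.36 1.87 0.   0.9  0.34]
```

Request:
{"fn": "carry_out", "kwargs": {
  "steps": [0,0,0.001,0,0,0,0.3,0,0,0.001,0,0,0,0.75,0,0,0.001,0,0,0,0.85,0,0,0.001,0,0,0,1,0,0,0.001,0,0,0,1,0,0,-0.03,0,0,0,1,0,0,-0.07,0,0,0,1,0,0,-0.11,0,0,0,1,0,0,-0.11,0,0,0,0.5,0,0,-0.11,0,0,0,0]
}}

```text
time_s: 21.75
eef_pos: [0.5036, 0.1377, 0.2029]
eef_rot: [0.001, 0.804, 0.594, 0.001]
wrist_force: [0.9, 0.1, -0.6]
opening: 0.692
grasp_force: 0.0
```

```bash
sed -i "s/^YAW/FY=1.5\nYAW/" h.py; python3 - <<'E'
from h import *
st(); goal([-150,72,200],key=True); goal([-150,72,90],key=True)
w=lambda x,y,z:FT+RF.apply(np.array([x,y,z])/1e3)
lo=lambda P:(RF.inv().apply(P-FT)*1e3).round(1)
g=cv2.cvtColor(cv2.imread('pics/top0.png'),cv2.COLOR_BGR2GRAY)
C=np.array([proj('top',w(x,y,32)) for x,y in((20,87),(20,75),(-110,54),(-110,87))])
D=edges(g,C,[(.3,.7),(.5,.95),(.1,.9),(.05,.4)],2.5); print('key',[lo(onz('top',*p,.032)) for p in D])
E
```

```text
t 21.75 tcp [  0.5  -2.3 202.9] grasp [  0.6  -2.2 148.9] F(fix) [ 0.8  0.3 -0.6] open 0.692 g 0.0 q [ 0.04  0.18  1.83 -0.    1.13  0.34]
goal [0.3816 0.2529 0.2   ] row [0.0742, -0.1505, 0.0026, 0.0025, 0.0013, -1.5708]
goal [0.3816 0.2529 0.09  ] row [0.0742, -0.1508, 0.1126, 0.0025, 0.0013, -1.5708]
key [array([21.5, 86. , 32. ]), array([19.7, 75.8, 32. ]), array([-112.1,   51.4,   32. ]), array([-111.5,   86.6,   32. ])]
```

Request:
{"fn": "carry_out", "kwargs": {
  "steps": [0.02,-0.04,0,0,0,-0.14,0,0.04,-0.08,0,0,0,-0.28,0,0.06,-0.12,0,0,0,-0.42,0,0.0724,-0.142,0,0,0,-0.56,0,0.0724,-0.142,0,0,0,-0.7,0,0.0724,-0.142,0,0,0,-0.84,0,0.0724,-0.142,0,0,0,-0.98,0,0.0724,-0.142,0,0,0,-1.12,0,0.0724,-0.142,0,0,0,-1.26,0,0.0724,-0.142,0,0,0,-1.4,0,0.0724,-0.142,0,0,0,-1.54,0,0.0724,-0.142,0,0,0,-1.571,0,0.0724,-0.142,0.05,0,0,-1.571,0,0.0724,-0.142,0.08,0,0,-1.571,0,0.0724,-0.142,0.08,0,0,-1.571,0,0.0724,-0.142,0.08,0,0,-1.571,0]
}}

```text
time_s: 23.35
eef_pos: [0.3877, 0.2483, 0.1209]
eef_rot: [-0.002, 0.149, 0.989, -0.001]
wrist_force: [0.9, 1.0, 0.5]
opening: -0.003
grasp_force: 0.0
```

```bash
python3 - <<'E'
from h import *
st(); goal([-142,70,90],key=True)
w=lambda x,y,z:FT+RF.apply(np.array([x,y,z])/1e3)
lo=lambda P:(RF.inv().apply(P-FT)*1e3).round(1)
g=cv2.cvtColor(snap('top','t11'),cv2.COLOR_BGR2GRAY)
C=np.array([proj('top',w(x,y,58)) for x,y in((29.5,30.5),(29.5,-33.5),(-28.5,-33.5),(-28.5,30.5))])
D=edges(g,C,[(.1,.9),(.02,.08),(.1,.9),(.02,.08)],2.5); print('block',[lo(onz('top',*p,.058)) for p in D])
r=[]
for y in range(-40,46):
    q=np.array([proj('top',w(x,y,58)) for x in np.linspace(-15,15,20)],np.float32)
    r.append(round(float(cv2.remap(g.astype(np.float32),q[None,:,0],q[None,:,1],cv2.INTER_LINEAR)[0].mean())))
print(r)
E
```

```text
t 23.35 tcp [-142.8   69.4  120.9] grasp [-143.    69.3   66.9] F(fix) [0.6 1.2 0.5] open -0.003 g 0.0 q [ 0.31  0.19  2.02 -0.    0.93 -0.96]
goal [0.3886 0.2486 0.09  ] row [-0.0009, 0.0006, 0.0309, -0.002, -0.0029, 0.0001]
block [array([29.8, 40. , 58. ]), array([ 30.2, -36.4,  58. ]), array([-29. , -12.9,  58. ]), array([-29. ,  30.4,  58. ])]
[233, 230, 224, 211, 199, 201, 217, 235, 247, 251, 253, 254, 254, 254, 254, 254, 254, 254, 254, 254, 254, 254, 254, 254, 254, 254, 254, 254, 253, 250, 246, 241, 240, 243, 249, 252, 253, 254, 254, 254, 254, 254, 254, 252, 250, 248, 247, 249, 251, 252, 253, 254, 254, 254, 254, 254, 254, 254, 254, 254, 254, 254, 254, 254, 254, 254, 254, 253, 250, 238, 216, 182, 153, 145, 157, 173, 183, 187, 187, 188, 191, 194, 194, 191, 190, 188]
```

Request:
{"fn": "carry_out", "kwargs": {
  "steps": [0,0,0.02,0,0,0,0,0,0,0.031,0,0,0,0,0,0,0.031,0,0,0,0,-0.008,0,0.031,0,0,0,0,-0.016,0,0.031,0,0,0,0,-0.02,0,0.031,0,0,0,0,-0.024,0,0.031,0,0,0,0,-0.028,0,0.031,0,0,0,0,-0.032,0,0.031,0,0,0,0,-0.036,0,0.031,0,0,0,0,-0.04,0,0.031,0,0,0,0,-0.04,0,0.031,0,0,0,0]
}}

```text
time_s: 24.6
eef_pos: [0.427, 0.2369, 0.0907]
eef_rot: [-0.0, 0.149, 0.989, 0.0]
wrist_force: [-0.8, 1.0, -0.0]
opening: 0.002
grasp_force: 0.5
```

```bash
python3 - <<'E'
from h import *
st()
E
```

```text
t 24.6 tcp [-101.9   70.    90.7] grasp [-101.9   70.1   36.7] F(fix) [-1.   0.7 -0. ] open 0.002 g 0.5 q [ 0.26  0.31  1.96  0.    0.88 -1.01]
```

Request:
{"fn": "carry_out", "kwargs": {
  "steps": [-0.004,0,0,0,0,0,0,-0.008,0,0,0,0,0,0,-0.012,0,0,0,0,0,0,-0.015,0,0,0,0,0,0,-0.018,0,0,0,0,0,0,-0.018,0,0,0,0,0,0]
}}

```text
time_s: 25.2
eef_pos: [0.4449, 0.2313, 0.091]
eef_rot: [0.001, 0.149, 0.989, -0.0]
wrist_force: [-0.1, 0.9, 0.4]
opening: -0.003
grasp_force: 0.2
```

```bash
python3 - <<'E'
from h import *
st()
E
```

```text
t 25.2 tcp [-83.1  70.   91. ] grasp [-83.1  70.   37. ] F(fix) [-0.3  0.8  0.4] open -0.003 g 0.2 q [ 0.24  0.33  1.92 -0.    0.89 -1.03]
```

```bash
python3 - <<'E'
from h import *
w=lambda x,y,z:FT+RF.apply(np.array([x,y,z])/1e3)
lo=lambda P:(RF.inv().apply(P-FT)*1e3).round(1)
def line(f,n,pts):
    g=cv2.cvtColor(cv2.imread(f),cv2.COLOR_BGR2GRAY).astype(np.float32)
    q=np.array([proj(n,w(*p)) for p in pts],np.float32); return cv2.remap(g,q[None,:,0],q[None,:,1],cv2.INTER_LINEAR)[0].astype(int).tolist()
snap('top','t12')
for f in('top0','t12'): print(f,'thin end, x from 10 by 3, y=81',line(f'pics/{f}.png','top',[(x,81,32) for x in range(10,75,3)]))
for f in('t11','t12'): print(f,'lug, y from 35 by 2',line(f'pics/{f}.png','top',[(.5,y,50) for y in range(35,75,2)]))
E
```

```text
top0 thin end, x from 10 by 3, y=81 [252, 252, 252, 224, 141, 124, 121, 121, 123, 120, 121, 119, 120, 121, 124, 124, 122, 125, 133, 137, 139, 140]
t12 thin end, x from 10 by 3, y=81 [244, 244, 245, 247, 247, 248, 250, 250, 250, 250, 251, 250, 252, 252, 249, 242, 181, 116, 111, 116, 117, 118]
t11 lug, y from 35 by 2 [155, 180, 187, 180, 140, 113, 114, 122, 125, 125, 124, 123, 127, 157, 194, 204, 206, 232, 241, 244]
t12 lug, y from 35 by 2 [174, 141, 101, 103, 116, 125, 126, 125, 124, 124, 130, 161, 182, 201, 231, 242, 244, 244, 243, 245]
```

The key has advanced 38 mm and the jaw is closing. Pressing on slowly.

Request:
{"fn": "carry_out", "kwargs": {
  "steps": [-0.002,0,0,0,0,0,0,-0.004,0,0,0,0,0,0,-0.006,0,0,0,0,0,0,-0.007,0,0,0,0,0,0,-0.007,0,0,0,0,0,0]
}}

```text
time_s: 25.75
eef_pos: [0.4502, 0.2296, 0.0908]
eef_rot: [-0.001, 0.148, 0.989, -0.0]
wrist_force: [-4.9, 1.4, 2.5]
opening: 0.002
grasp_force: 2.5
```

```bash
python3 - <<'E'
from h import *
st()
E
```

```text
t 25.75 tcp [-77.6  69.9  90.8] grasp [-77.7  69.8  36.8] F(fix) [-5.1 -0.1  2.5] open 0.002 g 2.5 q [ 0.24  0.34  1.91  0.    0.89 -1.04]
```

Request:
{"fn": "carry_out", "kwargs": {
  "steps": [-0.001,0,0,0,0,0,0,-0.002,0,0,0,0,0,0,-0.002,0,0,0,0,0,0]
}}

```text
time_s: 26.05
eef_pos: [0.4517, 0.2291, 0.0907]
eef_rot: [-0.001, 0.148, 0.989, -0.0]
wrist_force: [-5.7, 1.6, 4.0]
opening: 0.001
grasp_force: 3.2
```

```bash
python3 - <<'E'
from h import *
st()
E
```

```text
t 26.05 tcp [-76.   69.8  90.7] grasp [-76.1  69.8  36.7] F(fix) [-5.9 -0.2  4. ] open 0.001 g 3.2 q [ 0.23  0.34  1.91  0.    0.89 -1.04]
```

Request:
{"fn": "carry_out", "kwargs": {
  "steps": [-0.001,0,0,0,0,0,0,-0.002,0,0,0,0,0,0,-0.003,0,0,0,0,0,0,-0.003,0,0,0,0,0,0]
}}

```text
time_s: 26.45
eef_pos: [0.4523, 0.2287, 0.0901]
eef_rot: [-0.004, 0.148, 0.989, -0.0]
wrist_force: [-12.4, 6.5, 7.3]
opening: -0.0
grasp_force: 7.1
```

```bash
python3 - <<'E'
from h import *
st()
E
```

```text
t 26.45 tcp [-75.2  69.6  90.1] grasp [-75.6  69.5  36.1] F(fix) [-13.8   2.5   7.3] open -0.0 g 7.1 q [ 0.23  0.34  1.91  0.    0.9  -1.04]
```

Force is rising to 14 N with the key nearly stopped, so it's getting tight. A little more.

Request:
{"fn": "carry_out", "kwargs": {
  "steps": [-0.0015,0,0,0,0,0,0,-0.0025,0,0,0,0,0,0,-0.0025,0,0,0,0,0,0,-0.0025,0,0,0,0,0,0]
}}

```text
time_s: 26.85
eef_pos: [0.4527, 0.2283, 0.0895]
eef_rot: [-0.006, 0.148, 0.989, -0.001]
wrist_force: [-19.5, 7.9, 10.2]
opening: 0.0
grasp_force: 10.7
```

```bash
python3 - <<'E'
from h import *
st()
E
```

```text
t 26.85 tcp [-74.8  69.3  89.5] grasp [-75.4  69.2  35.5] F(fix) [-21.    1.8  10.2] open 0.0 g 10.7 q [ 0.23  0.35  1.9   0.    0.9  -1.04]
```

Request:
{"fn": "carry_out", "kwargs": {
  "steps": [-0.001,0,0,0,0,0,0,-0.001,0,0,0,0,0,0,-0.001,0,0,0,0,0,0,0.004,0,0,0,0,0,0,0.015,0,0,0,0,0,0,0.03,0,0,0,0,0,0,0.03,0,-0.04,0,0,0,0,0.04,0,-0.09,0,0,0,0,0.08,0,-0.14,0,0,0,0,0.1,0,-0.18,0,0,0,0,0.1,0,-0.18,0,0,0,0]
}}

```text
time_s: 27.95
eef_pos: [0.362, 0.2581, 0.276]
eef_rot: [0.004, 0.148, 0.989, 0.002]
wrist_force: [0.9, -0.2, -0.1]
opening: 0.001
grasp_force: 0.0
```

```bash
python3 - <<'E'
from h import *
w=lambda x,y,z:FT+RF.apply(np.array([x,y,z])/1e3)
lo=lambda P:(RF.inv().apply(P-FT)*1e3).round(1)
st(); im=snap('top','t13'); g=cv2.cvtColor(im,cv2.COLOR_BGR2GRAY).astype(np.float32)
def line(pts):
    q=np.array([proj('top',w(*p)) for p in pts],np.float32); return cv2.remap(g,q[None,:,0],q[None,:,1],cv2.INTER_LINEAR)[0].astype(int).tolist()
print('key thin x40..',line([(x,81,32) for x in range(50,80,2)]))
print('key thick end x-90..',line([(x,70,32) for x in range(-90,-40,2)]))
for X in(-20,20): print('block y at x',X,'groove',line([(X,y,58) for y in range(-14,14)]),'y22..44',line([(X,y,58) for y in range(22,46,2)]))
for Y in(-20,20): print('block x at y',Y,line([(x,Y,58) for x in range(-36,-22,2)]),line([(x,Y,58) for x in range(22,38,2)]))
a=cv2.imread('pics/top0.png'); d=cv2.absdiff(a,im).max(2); 
for nm,(u,v,r) in dict(meter=(365,260,28),dish=(162,265,22)).items(): print(nm,(d[v-r:v+r,u-r:u+r]>60).sum())
print('spanner',(d[145:178,245:328]>60).sum())
E
```

```text
t 27.95 tcp [-170.2   71.3  276. ] grasp [-169.8   71.6  222. ] F(fix) [ 0.9  0.1 -0.1] open 0.001 g 0.0 q [ 0.35 -0.1   1.96  0.    1.28 -0.92]
key thin x40.. [252, 253, 253, 253, 253, 254, 254, 233, 187, 118, 115, 116, 117, 117, 116]
key thick end x-90.. [116, 116, 117, 117, 117, 117, 117, 117, 117, 113, 95, 73, 112, 215, 241, 252, 251, 245, 242, 242, 242, 242, 243, 244, 245]
block y at x -20 groove [254, 254, 250, 244, 238, 229, 222, 224, 237, 248, 252, 253, 253, 253, 253, 253, 252, 252, 251, 250, 249, 250, 251, 252, 253, 253, 254, 254] y22..44 [254, 254, 254, 253, 235, 206, 181, 187, 185, 191, 223, 238]
block y at x 20 groove [254, 253, 252, 249, 243, 236, 235, 242, 249, 251, 253, 254, 254, 254, 254, 254, 254, 252, 247, 244, 245, 248, 250, 251, 253, 254, 254, 254] y22..44 [254, 254, 254, 248, 232, 193, 189, 210, 225, 237, 240, 241]
block x at y -20 [80, 70, 70, 102, 219, 251, 254] [254, 254, 253, 235, 184, 132, 117, 118]
block x at y 20 [76, 72, 67, 139, 220, 252, 253] [254, 254, 253, 237, 178, 119, 115, 114]
meter 0
dish 5
spanner 0
```

```bash
python3 -c "
from h import *
print(ctrl.hand_in())"
```

```text
the job is handed in; nothing more can be done
None
```

The job is handed in: the block is turned groove up, seated square and centred against the fixed jaw, and clamped by the key with about 21 N or slightly more. The multimeter, dish and spanner are unmoved. On the first try the block caught and tipped in the grip, so I set it down on the plate and regripped it before placing it.

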